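# Stack culture dishes on the gassing stand and lock the gas regulator

## Task

Stack all the culture dishes lid up in one straight, square pile centred on the ring of the round steel gassing stand, with the red-lidded control dish at the very bottom. Once the whole pile stands by itself, set the gas: pull the yellow lock hood all the way back off the regulator knob, turn the knob until its white pointer is at the green mark, and only then slide the hood fully home over the knob again. Leave the slide box and the beaker where they are.

Things in the scene. Friction and masses are not known exactly. Their poses are not given: they have to be found in the camera images.
- control: closed round culture dish lying flat, lid up, 60 mm diameter, 15 mm high, 35 g, red lid (the control); must be the lowest of the pile; origin at the centre of its underside, z up through the lid
- dish1: closed round culture dish lying flat, lid up, 60 mm diameter, 15 mm high, 35 g, blue-rimmed lid with a white top (may be absent); origin at the centre of its underside, z up through the lid
- dish2: closed round culture dish lying flat, lid up, 60 mm diameter, 15 mm high, 35 g, blue-rimmed lid with a white top (may be absent); origin at the centre of its underside, z up through the lid
- dish3: closed round culture dish lying flat, lid up, 60 mm diameter, 15 mm high, 35 g, blue-rimmed lid with a white top (may be absent); origin at the centre of its underside, z up through the lid
- dish4: closed round culture dish lying flat, lid up, 60 mm diameter, 15 mm high, 35 g, blue-rimmed lid with a white top (may be absent); origin at the centre of its underside, z up through the lid
- dish5: closed round culture dish lying flat, lid up, 60 mm diameter, 15 mm high, 35 g, blue-rimmed lid with a white top (may be absent); origin at the centre of its underside, z up through the lid
- stand_ring (a point): centre of the ring inlaid in the top face of the fixed gassing stand: a steel disc of 150 mm diameter and 8 mm high; this point lies on its top face; the ring is 62 to 72 mm in diameter; z up
- knob_grip (a point): centre of the knob's bar grip on the regulator panel. The bar is 12 mm wide, 46 mm long, 20 mm tall (its top 8 mm above this point) on a 52 mm black disc; the bar lies along this frame's y axis, +y is the end with the white pointer; z up. The panel is a grey box, 100 by 205 mm and 35 mm high, fixed; its face is 19 mm below this point
- pointer (a point): where the knob's white pointer aims: 30 mm from the knob's axis along the bar's pointer end, 38 mm above the bench; turns with the knob
- mark (a point): the green mark on the ring round the knob, 30 mm from the knob's axis, 38 mm above the bench; the setting for today, it cannot be moved. The knob is set when pointer and mark meet
- knob (a joint): angle of the regulator knob, 0 to 2.9 rad, growing clockwise seen from above; stiff enough (0.05 N m) to stay where it is left
- lock (a joint): travel of the yellow lock hood along two rails on the panel, in m: 0 pulled all the way back, 0.110 fully home, centred over the knob; it starts over the knob, hiding it; it needs about 2 N and stays where it is left
- lock_grip (a point): point on the lock hood's black grip: a block 14 mm wide (frame y), 40 mm long (frame x), 26 mm tall, top 11 mm above this point. The hood is 96 mm by 64 mm (frame y), its roof 15 mm below this point. It slides home along this frame's +y; z up
- slide_box: green box of microscope slides, 50 by 90 by 30 mm, to be left alone; origin at the centre of its underside
- beaker: empty glass beaker, 66 mm diameter, 85 mm high, to be left alone; origin at the centre of its underside

How it is judged:
By the outcome, as a careful person would: the job done as asked, in the order asked, and still so for the second after the job is handed in, with the robot touching nothing.
Of dish1, dish2, dish3, dish4, dish5 only 3 to 5 are there at a start; the rules pass over those that are not, and their reading is None.
At some moment in a run one of control, dish1, dish2, dish3, dish4, dish5 may be knocked a few centimetres aside while the robot is not near it.
Once in a run the grip may slacken for a moment while it holds something.
It also fails if it takes over 210 s, if anything falls off the work surface, if the arm or the gripper's body presses on something with over 40 N, if the wrist force passes 120 N, or if a joint passes its speed limit or range.

## Robot

A 6-joint arm with a two-finger parallel gripper is mounted at the origin on the work surface. World frame = base frame: x ahead of the robot, y to its left, z up, the work surface at z = 0. Lengths are in m, angles in rad, forces in N, time in s.
With the tool pointing down it reaches from about 0.375 to 0.9 m from the base axis. Payload 3.1 kg.
Tool frame: the origin (TCP) lies at the very end of the fingers, on their centre line; the grasp point (between the pads) lies ctrl.pinch_z behind it (ctrl.pinch_z is the distance from the TCP to the grasp point, in m); z points along the fingers, y is the direction in which the jaws open and shut (so a half turn about z gives the same grasp; the last joint's range is limited). The gripper opens to 85 mm and grips with 20 to 120 N. Pads are 22 mm wide; open, the fingers measure 114 mm over their backs; the gripper's body (76 mm by 85 mm) begins 54 mm behind the grasp point. The pads swing forward as they close: fully open they stand 13 mm farther back than shut.
Start: joints at [-1.383, 0.527, 1.433, -0, 1.181, -0.178], TCP at [0.224, -0.584, 0.195] pointing down, gripper open.
Joint ranges: [-3.08, 3.08], [-0.75, 2.2], [0.22, 2.44], [-1.43, 4.57], [0, 2.65], [-2.85, 2.85]. Speed limits (rad/s): [2.79, 2.79, 3.14, 3.14, 3.14, 3.14].

## Interface

Orientations are given as a rotation vector (axis times angle).
In Python, from station import ctrl, fingers, solver, telemetry, optics, ticket gives the robot as it stands. The module is installed in compiled form; this text tells all that it offers. Calls block until the motion is done:
- ctrl.reach(position, orientation): joint-space move of the TCP to a pose.
- ctrl.move_l(position, orientation=None, vel=0.15, until_force=None): straight line of the TCP; orientation=None keeps the orientation; vel is the mean speed in m/s. With until_force (N) it stops when the force on the tool has changed by that much, and returns True; else False.
- ctrl.move_joints(angles): joint-space move.
- fingers.move_gripper(opening, f_grip=None): finger opening in m; f_grip is the grip in N (None keeps the last); returns when the fingers have stopped.
- ctrl.dwell(seconds).
- solver.solve_ik(position, orientation): joint angles nearest the present ones, or None.
- telemetry.get_obs(): the state.
- optics.capture(name): name is "side" or "top"; returns the picture (420x560x3 uint8, red, green, blue); there is no depth.
- optics.get_calibration(name): a dict with "vertical_fov" (degrees; the focal length in pixels is half the picture's height over the tangent of half this angle, whatever the lens; pixels are square), "cx", "cy" (the principal point, pixels), "extrinsics" (4x4, takes a point from camera to world coordinates). Camera axes: x right, y up, looking along -z (the intrinsics and any distortion apply to the point x, -y, -z); pixel columns grow to the right and rows downward; lengths in m; the calibration is good to about 2 mm. A picture is of the moment at which its call begins. get_calibration takes no time and is no camera call.
A pose or a line that the arm cannot do raises ctrl.PlanningError and nothing moves.
- ticket.finish_job(): hands the job in, once; it reports no verdict.
Trained networks look in the newest picture that a camera, given by its name, has taken for a name from the list of things; names that differ only in an ending like _2 or _b are one class to them, and where a whole thing is asked for, a point or a joint stands for the part that bears it (a point fixed in the world has none). Each returns a list of dicts, best first, with "confidence" (0 to 1); they miss things now and then, are a little off and sometimes report something else, mostly with a low value. They report only what shows in the picture. A call takes as long as a camera call.
- optics.find_in(camera, thing): "bbox" ([left, top, right, bottom] in pixels, round what is visible of it).
- optics.trace(camera, thing): "mask" (420x560 bool, what is visible of it) and "bbox" ([left, top, right, bottom] in pixels, round what is visible of it).
- optics.place_of(camera, thing): "xy" ([column, row] in pixels: a listed point, or the origin of a listed thing).
The state is a dict: "time": time; "joint_positions": joint angles; "qvel": joint speeds; "tau": joint torques, N m; "eef_pos": TCP position; "tcp_rot": TCP orientation; "wrist_force": force on the tool from outside, world axes, zero at the start; "torque": the same for the moment, N m; "opening": finger opening in m.
Only numpy, scipy, OpenCV 4.12 (cv2) and the standard library are available. Lean on these libraries where they do the work, as an engineer would, in place of code of your own. Each camera call takes 0.05 s, during which the arm holds its last target.

## Working session

There is one attempt and no reset: what is moved stays moved. The work goes in short steps, each a Python script; the robot and the scene stay as the last script left them, time stands still between calls to the robot, and variables do not carry over. Pictures are saved under pics/ and viewed, and the job is handed in when it is done.

```bash
mkdir -p pics; ls; python3 - <<'E'
from station import ctrl, fingers, solver, telemetry, optics, ticket
import cv2, numpy as np
for n in ("top","side"):
    im=optics.capture(n); cv2.imwrite(f"pics/{n}0.png",im[:,:,::-1]); print(n,optics.get_calibration(n))
print(telemetry.get_obs(), ctrl.pinch_z)
E
```

```text
pics
top {'vertical_fov': 57.57509145714952, 'cx': 279.40616817005224, 'cy': 208.77888535579152, 'extrinsics': array([[-0.02711532,  0.9921308 , -0.12223432,  0.45111221],
       [-0.99954354, -0.02527989,  0.01654185, -0.02380831],
       [ 0.01332161,  0.12262707,  0.99236341,  0.86391101],
       [ 0.        ,  0.        ,  0.        ,  1.        ]])}
side {'vertical_fov': 46.42503664727184, 'cx': 272.5025407298124, 'cy': 209.65819597793526, 'extrinsics': array([[-0.89313008,  0.30267532, -0.33272557,  0.14543771],
       [-0.44974014, -0.6128329 ,  0.64974583,  0.81790079],
       [-0.00724315,  0.72994759,  0.68346474,  0.96828961],
       [ 0.        ,  0.        ,  0.        ,  1.        ]])}
{'time': 0.1, 'joint_positions': array([-1.38350679e+00,  5.28386599e-01,  1.43373185e+00,  3.28067427e-05,
        1.18139145e+00, -1.78518136e-01]), 'qvel': array([-0.00010045, -0.00218503, -0.00273341, -0.00133712, -0.00196437,
       -0.0014769 ]), 'tau': array([-5.96873633e-04, -4.43307137e+01, -1.78585947e+01, -1.95431971e-04,
        3.87362714e-03, -6.95818187e-06]), 'eef_pos': array([ 0.22346164, -0.58295257,  0.19363676]), 'tcp_rot': array([-3.08730804e+00, -5.71042876e-01, -3.44265204e-05]), 'wrist_force': array([ 0.1142742 ,  1.01667509, -0.14773105]), 'torque': array([-0.01586409,  0.01945296,  0.01657576]), 'opening': 0.08515055476633551} 0.0187
```

View pics/top0.png

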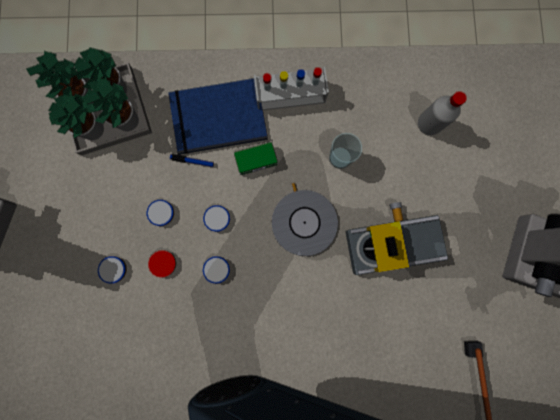

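View pics/side0.png

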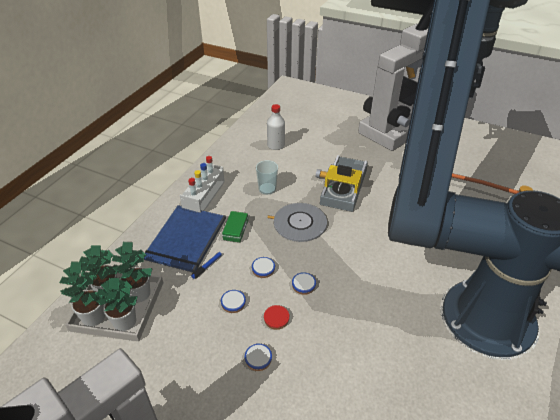

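```bash
cat > h.py <<'E'
from station import ctrl, fingers, solver, telemetry, optics, ticket
import cv2, numpy as np
from scipy.spatial.transform import Rotation as R
def cam(n):
    c=optics.get_calibration(n); f=210/np.tan(np.radians(c["vertical_fov"]/2)); return f,c["cx"],c["cy"],c["extrinsics"]
def ray(n,px):
    f,cx,cy,E=cam(n); d=np.array([(px[0]-cx)/f,-(px[1]-cy)/f,-1.]); return E[:3,3],E[:3,:3]@d
def onz(n,px,z):
    o,d=ray(n,px); return (o+d*(z-o[2])/d[2])[:2]
def proj(n,p):
    f,cx,cy,E=cam(n); q=E[:3,:3].T@(np.asarray(p)-E[:3,3]); return np.array([cx+f*q[0]/-q[2],cy-f*q[1]/-q[2]])
def shot(n,fn=None):
    im=optics.capture(n)
    if fn: cv2.imwrite(f"pics/{fn}.png",im[:,:,::-1])
    return im
def down(yaw):  # tool down; jaw (tool y) direction = world angle yaw
    y=np.array([np.cos(yaw),np.sin(yaw),0]); z=np.array([0,0,-1.]); x=np.cross(y,z)
    return R.from_matrix(np.c_[x,y,z]).as_rotvec()
def obs(): return telemetry.get_obs()
E
python3 - <<'E'
from h import *
for n in ("top","side"):
    for t,z in (("control",0),("dish1",0),("stand_ring",.008),("knob_grip",.054),("pointer",.038),("mark",.038),("lock_grip",.08),("slide_box",0),("beaker",0)):
        for d in optics.place_of(n,t): print(n,t,round(d["confidence"],2),np.round(d["xy"],1),np.round(onz(n,d["xy"],z),4))
print(obs()["time"])
E
```

```text
top control 0.61 [162.8 264.1] [0.44  0.225]
top dish1 0.92 [161.  211.7] [0.5577 0.2303]
top dish1 0.86 [216.9 219.2] [0.5374 0.104 ]
top dish1 0.85 [115.  268.5] [0.4332 0.3307]
top dish1 0.58 [218.1 268.9] [0.426  0.1021]
top stand_ring 0.26 [391.8 246.4] [ 0.4653 -0.2873]
top knob_grip 0.65 [373.3 248.3] [ 0.4616 -0.2336]
top pointer 0.76 [359.7 249.2] [ 0.4607 -0.2082]
top mark 0.47 [370.8 233.1] [ 0.4947 -0.2342]
top lock_grip 0.59 [392.  244.8] [ 0.4674 -0.2657]
top slide_box 0.74 [377.2 249.6] [ 0.4592 -0.2562]
top slide_box 0.67 [253.3 159.9] [0.6729 0.0191]
top beaker 0.58 [336.7 158.5] [ 0.6716 -0.1743]
side control 0.9 [274.7 315.8] [0.4481 0.2209]
side dish1 0.89 [259.3 357.7] [0.4296 0.3334]
side dish1 0.83 [304.6 285.4] [0.4217 0.1077]
side dish1 0.66 [260.4 268.3] [0.5457 0.1078]
side stand_ring 0.7 [300.1 219.5] [ 0.5253 -0.0932]
side knob_grip 0.47 [343.8 187. ] [ 0.4499 -0.2268]
side pointer 0.68 [336.6 196.7] [ 0.4585 -0.1959]
side mark 0.39 [333.4 182.8] [ 0.4894 -0.2495]
side lock_grip 0.81 [342.5 168.9] [ 0.4733 -0.2716]
side beaker 0.9 [265.  190.4] [ 0.6754 -0.1686]
1.0
```

```bash
cat >> h.py <<'E'
TH=np.linspace(0,2*np.pi,60)
def sil(n,xy,z0,r,h):
    P=[proj(n,(xy[0]+r*np.cos(t),xy[1]+r*np.sin(t),z)) for z in (z0,z0+h) for t in TH]
    hl=cv2.convexHull(np.array(P,np.float32))
    m=cv2.moments(hl); return np.array([m["m10"]/m["m00"],m["m01"]/m["m00"]]),hl
def locate(n,mask,z0,r=.03,h=.015):
    """xy of an upright cylinder from its mask (hull centroid matched)"""
    pts=np.argwhere(mask)[:,::-1].astype(np.float32)
    hu=cv2.convexHull(pts); m=cv2.moments(hu); c=np.array([m["m10"]/m["m00"],m["m01"]/m["m00"]])
    xy=onz(n,c,z0+h/2)
    for _ in range(5):
        s,hl=sil(n,xy,z0,r,h); xy=xy+onz(n,c,z0+h/2)-onz(n,s,z0+h/2)
    return xy, cv2.contourArea(hu)/cv2.contourArea(hl)
def dishes(n,thing,z0=0):
    out=[]
    for d in optics.trace(n,thing):
        if d["mask"].sum()<30: continue
        xy,a=locate(n,d["mask"],z0); out.append((xy,round(float(a),2),round(d["confidence"],2)))
    return out
E
python3 - <<'E'
from h import *
for n in ("top","side"):
    for t in ("control","dish1"):
        for o in dishes(n,t): print(n,t,np.round(o[0],4),o[1:])
    im=shot(n)
    if n=="top": cr=im[180:300,250:470]; 
    else: cr=im[140:250,250:390]
    cv2.imwrite(f"pics/{n}_crop1.png",cv2.resize(cr,None,fx=3.6,fy=3.6,interpolation=cv2.INTER_CUBIC)[:,:,::-1])
    # fit white/grey ring: stand disc
E
```

```text
top control [0.4431 0.225 ] (0.9, 0.89)
top dish1 [0.4259 0.1053] (0.9, 0.88)
top dish1 [0.54   0.1042] (0.94, 0.84)
top dish1 [0.5551 0.2308] (0.94, 0.79)
top dish1 [0.4325 0.3337] (0.9, 0.74)
side control [ 0.6972 -0.2219] (2.53, 0.6)
side dish1 [0.5553 0.2317] (0.86, 0.9)
side dish1 [0.4315 0.3367] (0.91, 0.85)
side dish1 [0.4252 0.1065] (0.91, 0.83)
side dish1 [0.5395 0.1062] (0.99, 0.61)
```

```bash
python3 - <<'E'
from h import *
print(telemetry.get_obs()["time"])
E
```

```text
1.3
```

View pics/top_crop1.png

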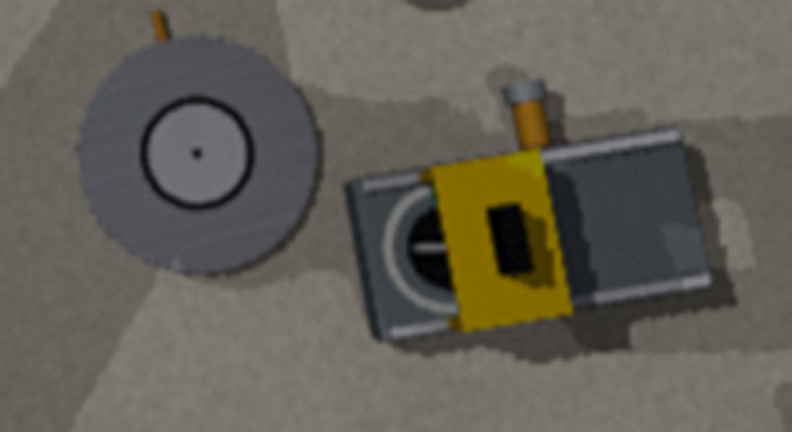

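View pics/side_crop1.png

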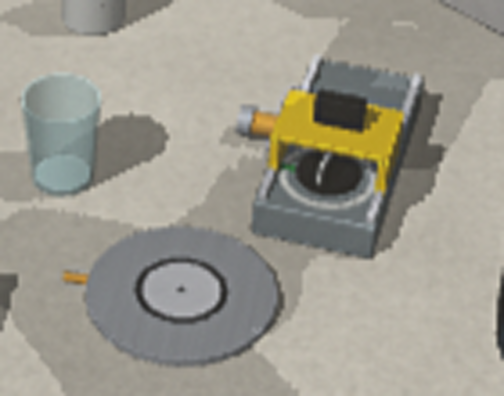

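```bash
cat >> h.py <<'E'
def tri(pt,ps):
    o1,d1=ray("top",pt);o2,d2=ray("side",ps);d1=d1/np.linalg.norm(d1);d2=d2/np.linalg.norm(d2)
    A=np.c_[d1,-d2];s=np.linalg.lstsq(A,o2-o1,rcond=None)[0];a=o1+s[0]*d1;b=o2+s[1]*d2
    return (a+b)/2,np.linalg.norm(a-b)
E
python3 - <<'E'
from h import *
for p in ((304.7,222.5),(300.3,220.3)):print(onz("top" if p[1]>222 else "side",p,.008))
print(tri((304.7,222.5),(300.3,220.3)))
print("grip",tri((392,244.8),(342.5,168.9)), tri((391.8,246.4),(343.5,167.8)))
print("knob",tri((373.3,248.3),(343.8,187.)))
# hood roof corners top: (435,168),(543,152),(572,314),(463,330) crop
for q in ((435,168),(543,152),(572,314),(463,330)):print("roof",onz("top",(q[0]/3.6+250,q[1]/3.6+180),.07))
for q in ((348,183),(682,138),(712,285),(383,340)):print("panel",onz("top",(q[0]/3.6+250,q[1]/3.6+180),.035))
E
```

```text
[ 0.5240111  -0.09409928]
[ 0.52344796 -0.09053932]
(array([ 0.52465641, -0.09430779,  0.00411715]), np.float64(0.0006658815653537018))
grip (array([ 0.46882167, -0.26261364,  0.08800294]), np.float64(0.0034847522331688725)) (array([ 0.46544448, -0.25980181,  0.09519347]), np.float64(0.003400267490072042))
knob (array([ 0.45768474, -0.23814718,  0.04247805]), np.float64(0.008690150295033968))
roof [ 0.50642104 -0.22686841]
roof [ 0.51408563 -0.29037389]
roof [ 0.42061483 -0.30089345]
roof [ 0.41330261 -0.23767958]
panel [ 0.50116655 -0.18258482]
panel [ 0.52319407 -0.38763282]
panel [ 0.4341522  -0.39876898]
panel [ 0.40708013 -0.1989267 ]
```

```bash
python3 - <<'E'
from h import *
fingers.move_gripper(.06,40)
t=obs()["time"]; ctrl.reach((.40,.0,.15),down(np.pi/2)); print("reach dt",obs()["time"]-t, obs()["joint_positions"])
ctrl.move_l((.40,.0,.02),vel=.2)
r=ctrl.move_l((.40,.0,-.012),vel=.02,until_force=3)
o=obs();print(r,o["eef_pos"],o["wrist_force"],o["opening"])
ctrl.move_l((.40,.0,.06),vel=.2)
print(obs()["time"], telemetry.get_obs()["eef_pos"])
shot("top","t1");shot("side","s1")
E
```

```text
reach dt 2.1917 [-2.82149681e-01  3.06067183e-01  2.01837997e+00 -1.27624665e-04
  8.16136987e-01 -1.85181472e+00]
False [ 4.00059710e-01 -1.91306823e-05 -1.19127938e-02] [ 0.5225212  -0.13210375  0.4198126 ] 0.05984117015384379
6.925 [ 4.00210071e-01 -5.68540039e-05  6.01862493e-02]
```

View pics/s1.png

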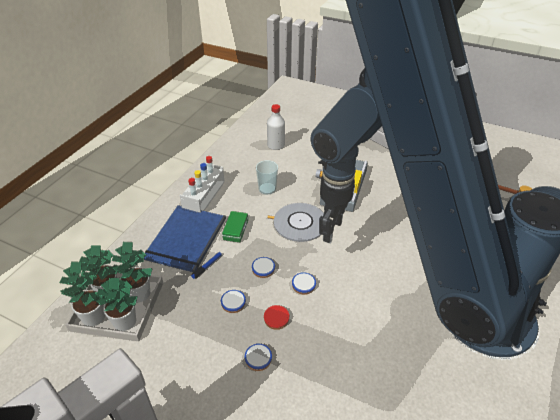

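View pics/t1.png

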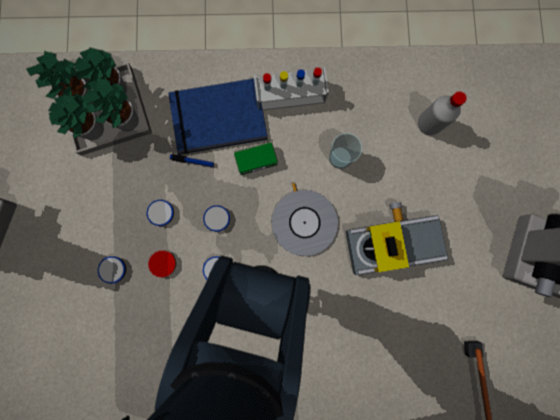

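```bash
cat >> h.py <<'E'
GZ=-.010; RING=np.array([.5237,-.0925])
def yawpick(p,yaw):
    q0=obs()["joint_positions"]; best=None
    for k in (-1,0,1):
        q=solver.solve_ik(p,down(yaw+k*np.pi))
        if q is not None:
            q=np.asarray(q)
            if abs(q[5])<2.75:
                c=np.abs(q-q0).max()+ (0.3*max(0,abs(q[5])-2.0))
                if best is None or c<best[0]: best=(c,yaw+k*np.pi)
    return best[1]
def pick(xy,yaw,z0=0.,centre=True,up=.13):
    T=lambda: round(obs()["time"],1)
    p=np.array([xy[0],xy[1],z0+.05]); y1=yawpick(p,yaw+np.pi/2) if centre else yawpick(p,yaw)
    hi=p.copy(); hi[2]=up
    fingers.move_gripper(.085,25)
    ctrl.reach(hi,down(y1))
    g=p.copy(); g[2]=z0+GZ
    if ctrl.move_l(g,vel=.2,until_force=8): print("CONTACT on descent",obs()["eef_pos"],obs()["wrist_force"]); return False
    fingers.move_gripper(.05,25); print("o1",obs()["opening"],T())
    if centre:
        fingers.move_gripper(.08); y2=yawpick(g,yaw); ctrl.reach(g,down(y2))
        fingers.move_gripper(.05,25); print("o2",obs()["opening"],T())
    ctrl.move_l(hi,vel=.25); print("lift o",obs()["opening"],obs()["wrist_force"],T())
    return obs()["opening"]>.055
def place(xy,k,yaw,up=.13,bottom=None):
    b=(.008+.015*k) if bottom is None else bottom
    z=b+GZ; y=yawpick((xy[0],xy[1],max(up,z+.03)),yaw)
    ctrl.reach((xy[0],xy[1],max(up,z+.03)),down(y)); print("arr o",obs()["opening"])
    if obs()["opening"]<.055: return False
    ctrl.move_l((xy[0],xy[1],z+.006),vel=.2)
    ctrl.dwell(.1)
    c=ctrl.move_l((xy[0],xy[1],z-.004),vel=.02,until_force=2.5); o=obs()
    print("contact",c,"z err mm",(o["eef_pos"][2]-z)*1e3,"F",o["wrist_force"],"o",o["opening"])
    return c
def release(up=.13):
    fingers.move_gripper(.085); o=obs(); p=o["eef_pos"]
    ctrl.move_l((p[0],p[1],max(up,p[2]+.04)),vel=.25); print("t",obs()["time"])
E
python3 - <<'E'
from h import *
print(pick((.4431,.2255),np.pi/2))
shot("side","s2")
print(obs()["eef_pos"],obs()["joint_positions"])
E
```

```text
o1 0.05019576811150114 10.5
o2 0.04959740988885478 12.7
lift o 0.049738955389567685 [ 0.09945915 -0.28872207 -0.15347954] 13.4
False
[0.44177736 0.22510654 0.12871168] [ 2.45489733e-01  4.55673079e-01  1.81682731e+00 -3.24294951e-05
  8.72161405e-01 -1.32519235e+00]
```

View pics/s2.png

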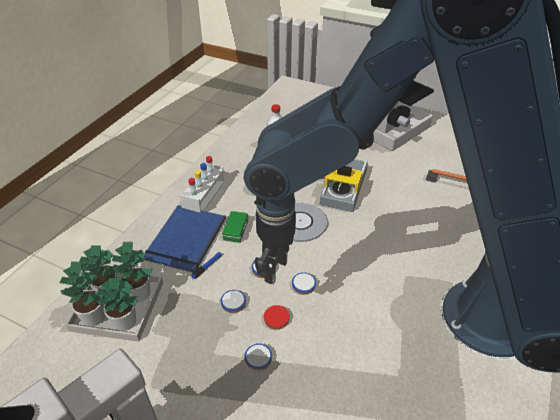

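```bash
python3 - <<'E'
from h import *
p=obs()["eef_pos"];print(p,proj("side",p),proj("side",p+[0,0,.03]),proj("top",p), R.from_rotvec(obs()["tcp_rot"]).as_matrix())
for n in ("top","side"):
    im=shot(n);u=proj(n,p).astype(int);a,b=max(u[0]-70,0),max(u[1]-60,0)
    cr=im[b:b+120,a:a+140].copy();cv2.circle(cr,tuple(int(v) for v in u-[a,b]),1,(255,0,255),-1)
    cv2.imwrite(f"pics/{n}_c3.png",cv2.resize(cr,None,fx=4,fy=4,interpolation=cv2.INTER_CUBIC)[:,:,::-1])
E
```

```text
[0.44177736 0.22510654 0.12871168] [276.21341084 283.67896985] [276.18417937 274.80281538] [143.09387981 264.55558321] [[-9.99995582e-01  9.22085621e-05 -2.97107820e-03]
 [ 9.44966302e-05  9.99999699e-01 -7.69982539e-04]
 [ 2.97100630e-03 -7.70259894e-04 -9.99995290e-01]]
```

View pics/side_c3.png

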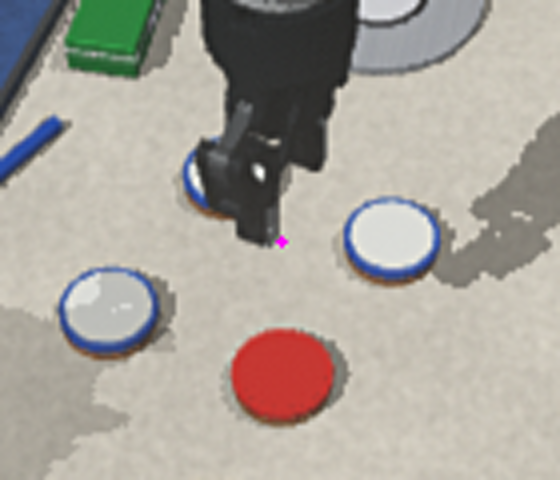

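View pics/top_c3.png

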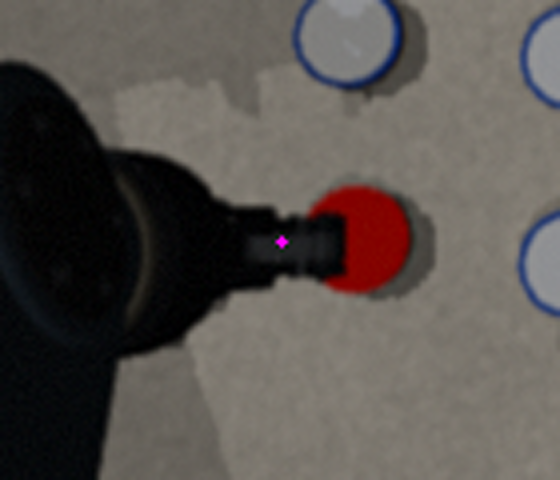

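```bash
python3 - <<'E'
from h import *
fingers.move_gripper(.075,25)
ctrl.move_l((.442,.225,-.005),vel=.2)
ctrl.dwell(.1)
r=ctrl.move_l((.442,.225,-.045),vel=.02,until_force=3)
o=obs();print(r,o["eef_pos"],o["wrist_force"],o["opening"],o["time"])
E
```

```text
False [ 0.44205565  0.22501453 -0.04491948] [-2.39901363e-01 -1.57407850e-03  1.80185832e+00] 0.07504982160199966 17.0167
```

```bash
python3 - <<'E'
from h import *
p=obs()["eef_pos"]
for n in ("top","side"):
    im=shot(n,n+"4");u=proj(n,p).astype(int);a,b=max(u[0]-70,0),max(u[1]-60,0)
    cr=im[b:b+120,a:a+140].copy();cv2.circle(cr,tuple(int(v) for v in u-[a,b]),1,(255,0,255),-1)
    cv2.imwrite(f"pics/{n}_c4.png",cv2.resize(cr,None,fx=4,fy=4,interpolation=cv2.INTER_CUBIC)[:,:,::-1])
o=obs();print(o["wrist_force"],o["eef_pos"],o["tau"],o["opening"],o["joint_positions"])
E
```

```text
[ 0.45079116 -0.32292153  0.38691514] [ 0.44206921  0.2250188  -0.04492113] [-2.69125067e-04 -4.08101749e+01 -3.82210180e+00 -1.04532244e-04
  1.46964380e-04  6.72224942e-06] 0.07521853175829045 [ 2.45151353e-01  7.83468999e-01  1.90616206e+00 -4.91122154e-06
  4.51768492e-01 -1.32566261e+00]
```

View pics/side_c4.png

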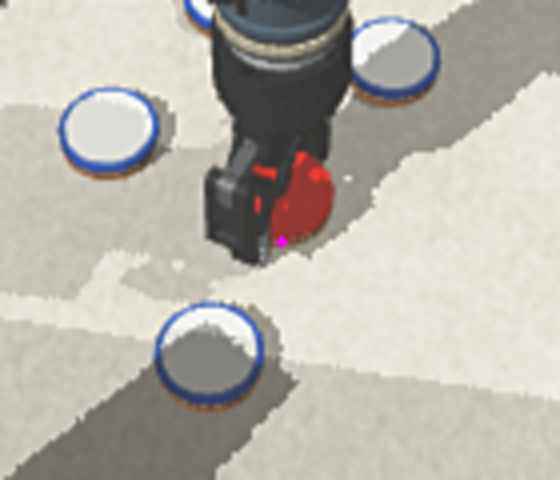

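View pics/top_c4.png

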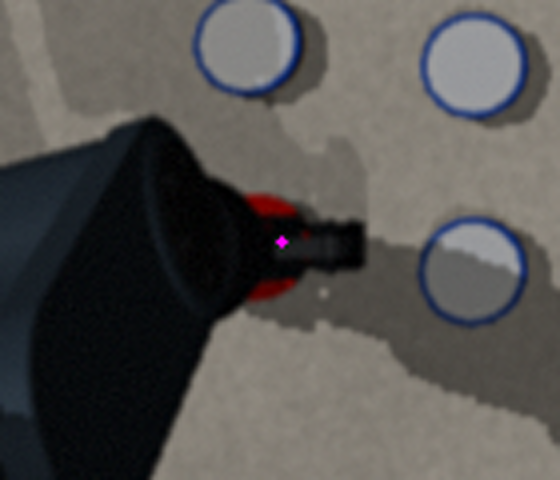

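```bash
python3 - <<'E'
from h import *
r=ctrl.move_l((.442,.225,-.070),vel=.02,until_force=3)
o=obs();print(r,o["eef_pos"],o["wrist_force"],o["opening"],o["time"])
c=[73,204]
for p in ((.442,.225-.057,.03),(.442,.225-.057,.0),(.442,.225,.0),(.442,.225,.015)):
    print(proj("top",p))
E
```

```text
True [ 0.44214171  0.22501906 -0.04603565] [-0.21428257  1.30406802  3.74582072] 0.07496489883134508 17.45
[185.35992264 262.69967807]
[188.46310917 262.46605986]
[162.8079308 263.1717793]
[160.82602662 263.29919083]
```

```bash
python3 - <<'E'
from h import *
ctrl.move_l((.442,.225,-.038),vel=.1)
fingers.move_gripper(.05,25)
o=obs();print(o["eef_pos"],o["wrist_force"],o["torque"],o["opening"],o["time"])
r=ctrl.move_l((.442,.225,-.06),vel=.02,until_force=3)
o=obs();print(r,o["eef_pos"],o["wrist_force"],o["opening"],o["time"])
E
```

```text
[ 0.44189094  0.22495562 -0.0379183 ] [-0.66589358 -0.65666783  4.11286171] [-0.0697971   0.05726104 -0.00966209] 0.058489557500940155 17.9833
True [ 0.44190374  0.22496962 -0.03793232] [-0.28033776 -1.68170044  3.62157282] 0.059018382522123033 18.1917
```

```bash
sed -i 's/^GZ=-.010/GZ=-.035/; s/up=.13/up=.09/g' h.py; python3 - <<'E'
from h import *
fingers.move_gripper(.08,25)
ctrl.move_l((.442,.225,GZ),vel=.1)
q=obs()["joint_positions"];print(q)
y1=yawpick((.442,.225,GZ),0); ctrl.reach((.442,.225,GZ),down(y1))
fingers.move_gripper(.05,25);print("o1",obs()["opening"],obs()["wrist_force"])
fingers.move_gripper(.08)
y2=yawpick((.442,.225,GZ),np.pi/2); ctrl.reach((.442,.225,GZ),down(y2))
fingers.move_gripper(.05,25);print("o2",obs()["opening"],obs()["wrist_force"])
ctrl.move_l((.442,.225,.09),vel=.25);print(obs()["opening"],obs()["wrist_force"],obs()["time"])
shot("side","s5");shot("top","t5")
E
```

```text
[ 2.45195039e-01  7.62943497e-01  1.90382489e+00 -1.29777834e-04
  4.75909986e-01 -1.32564514e+00]
o1 0.05861645468946452 [-0.31925988  0.1614915   3.87621706]
o2 0.05836181849441713 [-0.88620198  0.3589755   3.12343787]
0.05875084573381942 [ 0.49584966 -0.30990531 -1.40404287] 23.2333
```

View pics/s5.png

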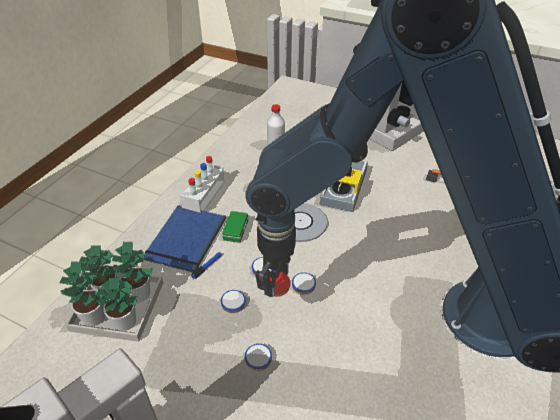

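```bash
python3 - <<'E'
from h import *
print(place(RING,0,np.pi/2))
shot("side","s6")
E
```

```text
arr o 0.058496017743917675
contact True z err mm 0.045636671301127474 F [-0.01135246 -0.47202945  3.20863784] o 0.05862478387296063
True
```

View pics/s6.png

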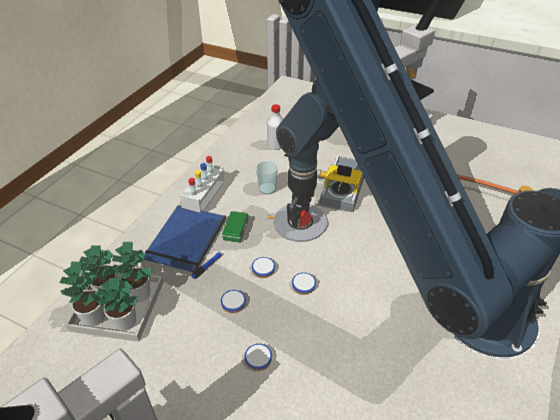

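```bash
python3 - <<'E'
from h import *
release()
ctrl.reach((.432,.335,.06),down(yawpick((.432,.335,.06),0)))
for n in ("top","side"):
    im=shot(n,n+"7")
    u=proj(n,(.5237,-.0925,.02)).astype(int); cr=im[u[1]-40:u[1]+40,u[0]-55:u[0]+55]
    cv2.imwrite(f"pics/{n}_c7.png",cv2.resize(cr,None,fx=6,fy=6,interpolation=cv2.INTER_CUBIC)[:,:,::-1])
    for t in("control","dish1"):
      for o in dishes(n,t,.008 if t=="control" else 0): print(n,t,np.round(o[0],4),o[1:])
print(obs()["time"])
E
```

```text
t 26.825
top control [ 0.5246 -0.093 ] (0.91, 0.6)
top control [ 0.5243 -0.0921] (5.85, 0.16)Traceback (most recent call last):
  File "<stdin>", line 9, in <module>
  File "h.py", line 37, in dishes
    xy,a=locate(n,d["mask"],z0); out.append((xy,round(float(a),2),round(d["confidence"],2)))
         ~~~~~~^^^^^^^^^^^^^^^^
  File "h.py", line 31, in locate
    s,hl=sil(n,xy,z0,r,h); xy=xy+onz(n,c,z0+h/2)-onz(n,s,z0+h/2)
         ~~~^^^^^^^^^^^^^
  File "h.py", line 22, in sil
    P=[proj(n,(xy[0]+r*np.cos(t),xy[1]+r*np.sin(t),z)) for z in (z0,z0+h) for t in TH]
       ~~~~^^^^^^^^^^^^^^^^^^^^^^^^^^^^^^^^^^^^^^^^^^^
  File "h.py", line 11, in proj
    f,cx,cy,E=cam(n); q=E[:3,:3].T@(np.asarray(p)-E[:3,3]); return np.array([cx+f*q[0]/-q[2],cy-f*q[1]/-q[2]])
              ~~~^^^
  File "h.py", line 5, in cam
    c=optics.get_calibration(n); f=210/np.tan(np.radians(c["vertical_fov"]/2)); return f,c["cx"],c["cy"],c["extrinsics"]
ValueError: time passes only in moves, steps and waits
```

View pics/top_c7.png

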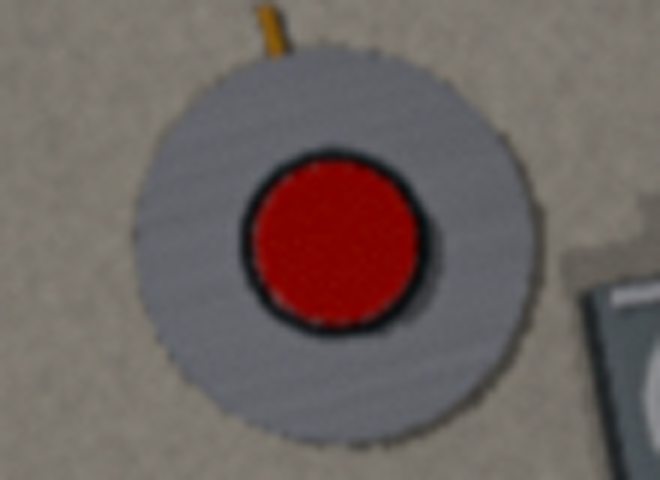

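```bash
python3 - <<'E'
import re
s=open('h.py').read()
s=s.replace('''def cam(n):
    c=''','''import functools
@functools.lru_cache(None)
def cam(n):
    c=''')
open('h.py','w').write(s)
E
python3 - <<'E'
from h import *
for n in ("top","side"):
    if n=="side":
        im=shot(n,n+"7")
    for t in("control","dish1"):
      for o in dishes(n,t,.008 if t=="control" else 0): print(n,t,np.round(o[0],4),o[1:])
print(obs()["time"])
E
```

```text
top control [ 0.5246 -0.093 ] (0.91, 0.6)
top control [ 0.5243 -0.0921] (5.85, 0.16)
top dish1 [0.4265 0.1052] (0.92, 0.69)
top dish1 [0.4327 0.3347] (0.94, 0.67)
top dish1 [0.5557 0.2302] (0.9, 0.65)
top dish1 [0.5405 0.1044] (0.95, 0.56)
top dish1 [ 0.4613 -0.2355] (0.28, 0.22)
side dish1 [0.4317 0.3349] (0.89, 0.8)
side dish1 [0.425  0.1076] (0.84, 0.62)
28.8333
```

View pics/top7.png

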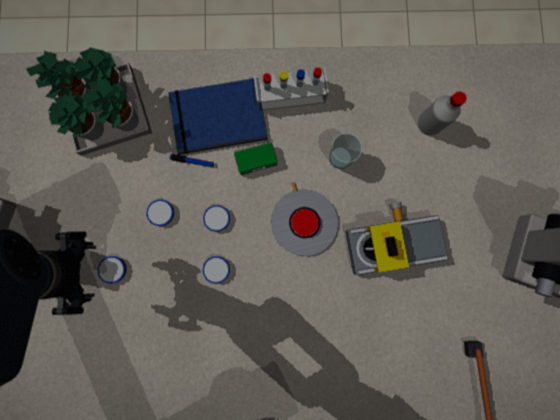

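View pics/side7.png

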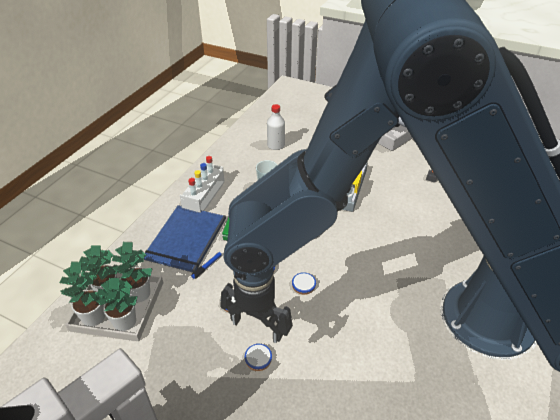

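```bash
cat > go.py <<'E'
from h import *
import sys
def go(xy,k,up=.09):
    if not pick(xy,np.pi/2,up=up): shot("side","fail");shot("top","failt");print("PICK FAIL");return
    if not place(RING,k,np.pi/2,up=up): shot("side","fail");print("PLACE problem");return
    release(up=up); shot("top",f"stk_t{k}"); shot("side",f"stk_s{k}")
    for t in ("dish1",):
        for n in ("top","side"):
            for o in dishes(n,t,0): print(n,t,np.round(o[0],4),o[1:])
go((float(sys.argv[1]),float(sys.argv[2])),int(sys.argv[3]))
E
python3 go.py .4322 .335 1
```

```text
o1 0.05851503649527175 30.4
o2 0.05853966425701822 32.5
lift o 0.05863397379442133 [-0.47587186  0.18850572  0.1674173 ] 33.2
arr o 0.058729612122334116
contact True z err mm 0.0046260445450974075 F [-0.45023452 -1.40460796  2.67767322] o 0.0586088245354558
t 36.8417
top dish1 [0.5563 0.231 ] (0.9, 0.94)
top dish1 [0.5411 0.1037] (0.91, 0.65)
top dish1 [0.4243 0.1057] (0.91, 0.65)
side dish1 [0.4255 0.1078] (0.85, 0.81)
side dish1 [0.5547 0.2317] (0.88, 0.8)
side dish1 [0.5383 0.1048] (0.9, 0.63)
side dish1 [ 0.5349 -0.1127] (0.9, 0.58)
```

```bash
ls pics | tail -4
```

```text
top_c3.png
top_c4.png
top_c7.png
top_crop1.png
```

```bash
python3 go.py .5555 .231 2
```

```text
o1 0.058718558688790654 40.3
o2 0.05857199164084236 42.4
lift o 0.05840792180340765 [-0.26078692 -0.03146533 -0.69903434] 43.0
arr o 0.05870953150306912
contact True z err mm -0.01478698213663171 F [-0.79642269  0.18458143  3.86842171] o 0.0583826305164099
t 46.175
top dish1 [0.4267 0.1042] (0.88, 0.6)
top dish1 [0.541  0.1038] (0.95, 0.58)
side dish1 [0.5388 0.1074] (0.84, 0.88)
side dish1 [ 0.5411 -0.1282] (0.95, 0.67)
```

View pics/stk_s2.png

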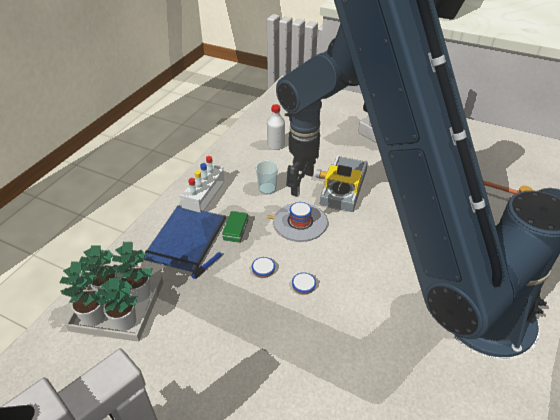

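```bash
python3 go.py .540 .105 3
```

```text
o1 0.058073604125084236 49.4
o2 0.05889496497328193 51.5
lift o 0.05846656975253013 [-0.34664673 -0.73553632 -0.83169226] 52.2
arr o 0.05861071959370922
contact True z err mm 0.11626838479002893 F [-0.16194174 -0.09510656  3.49056879] o 0.05893642013367118
t 54.7667
top dish1 [0.4268 0.1052] (0.86, 0.81)
top dish1 [ 0.5108 -0.0837] (0.16, 0.55)
side dish1 [0.4242 0.1068] (0.83, 0.79)
side dish1 [ 0.5486 -0.1444] (1.03, 0.75)
side dish1 [ 0.5177 -0.0932] (0.15, 0.38)
side dish1 [ 0.5223 -0.0823] (4.67, 0.16)
```

View pics/stk_s3.png

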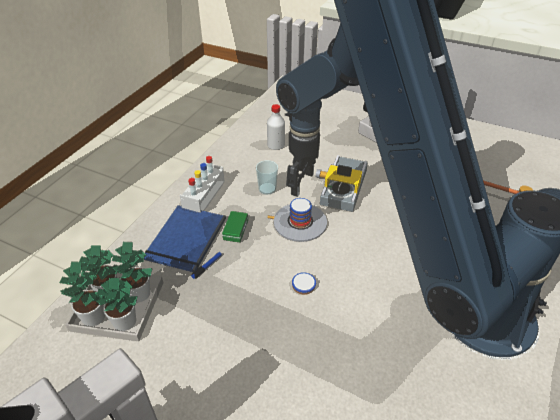

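```bash
python3 go.py .4258 .106 4
```

```text
o1 0.05846371847199475 57.4
o2 0.058504765269628486 59.5
lift o 0.058591099098397006 [ 0.16692708  0.17232104 -0.26063487] 60.1
arr o 0.05844274578133739
contact True z err mm 0.29092098704289193 F [-0.10519593  0.0775815   3.85903818] o 0.0586239397433437
t 62.7083
top dish1 [ 0.5116 -0.0814] (0.05, 0.54)
top dish1 [ 0.6951 -0.1939] (1.24, 0.17)
side dish1 [ 0.5541 -0.1587] (0.97, 0.68)
side dish1 [ 0.5297 -0.107 ] (0.21, 0.53)
side dish1 [ 0.4822 -0.3208] (2.85, 0.45)
```

View pics/stk_s4.png

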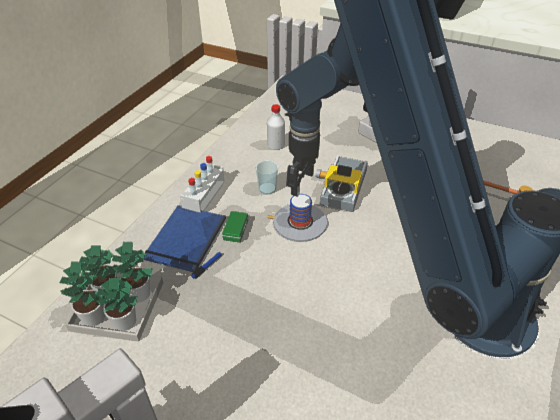

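View pics/stk_t4.png

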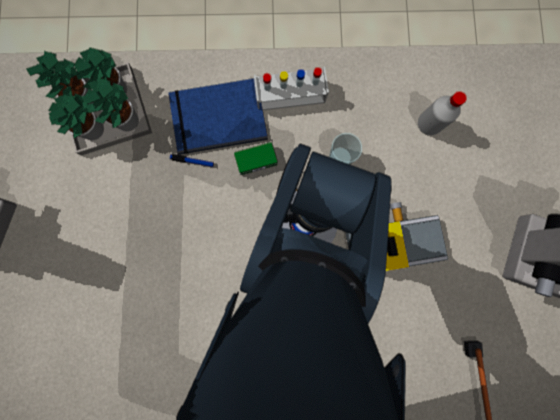

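```bash
python3 - <<'E'
from h import *
p=obs()["eef_pos"]; ctrl.move_l((p[0],p[1],.16),vel=.3)
ctrl.move_joints([-1.383,.527,1.433,0,1.181,-.178])
for n in ("top","side"):
    im=shot(n,n+"8"); 
    cr=im[180:300,250:470] if n=="top" else im[140:250,250:390]
    cv2.imwrite(f"pics/{n}_c8.png",cv2.resize(cr,None,fx=3.6 if n=="top" else 5,fy=3.6 if n=="top" else 5,interpolation=cv2.INTER_CUBIC)[:,:,::-1])
    for t in ("lock_grip","knob_grip","pointer","mark"):
        for d in optics.place_of(n,t): print(n,t,round(d["confidence"],2),np.round(d["xy"],1))
print(obs()["time"])
E
```

```text
top lock_grip 0.91 [388.2 246.6]
top knob_grip 0.54 [372.6 250.5]
top pointer 0.48 [360.  247.7]
top mark 0.67 [371.8 235.2]
side lock_grip 0.8 [342.8 169.9]
side knob_grip 0.7 [341.7 184.4]
side knob_grip 0.65 [301.9 206.3]
side pointer 0.54 [336.3 195.7]
side pointer 0.5 [344.1 171.5]
side mark 0.48 [335.7 194.2]
side mark 0.46 [333.  185.2]
65.8583
```

View pics/top_c8.png

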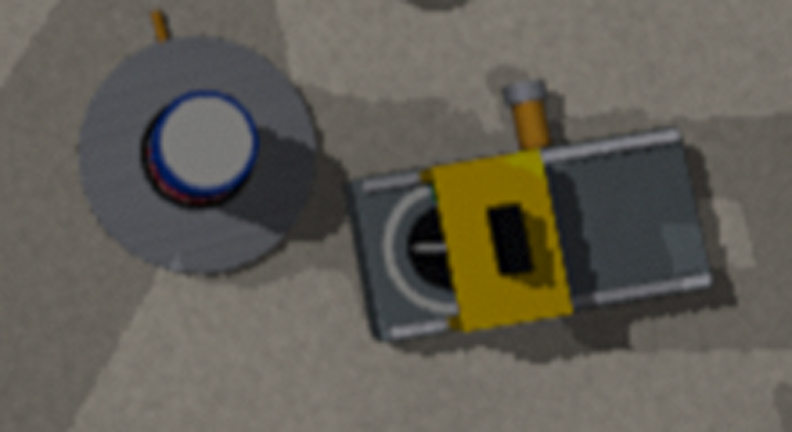

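View pics/side_c8.png

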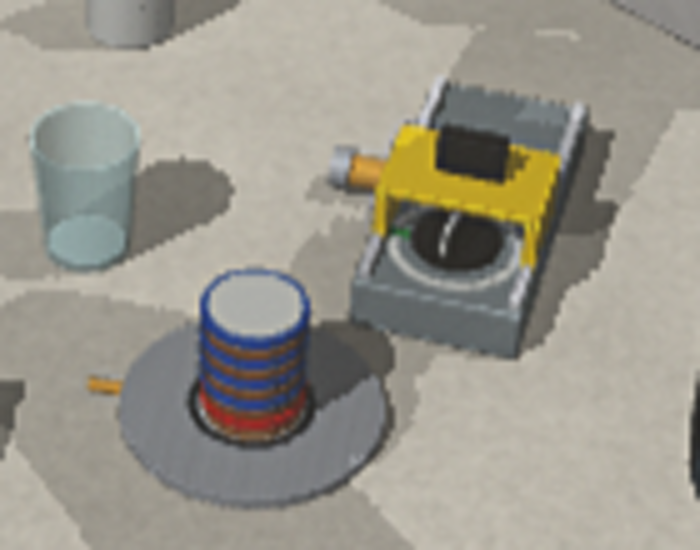

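```bash
python3 - <<'E'
from h import *
print(tri((390,246),(342.7,169.4)),onz("top",(390,246),.087),onz("side",(342.7,169.4),.087))
# refine: render box model over both crops for candidate
yaw=np.radians(6.8); ux=np.array([np.cos(yaw),np.sin(yaw),0]); uy=np.array([-np.sin(yaw),np.cos(yaw),0])
def box(c,lx,ly,z0,z1): return [np.array([c[0],c[1],0])+sx*ux*lx/2+sy*uy*ly/2+np.array([0,0,z]) for z in(z0,z1) for sx in(-1,1) for sy in (-1,1)]
for i,(cx,cy,zg) in enumerate([(.4655,-.262,.087)]):
  for n,(r0,c0,s) in {"top":(180,250,3.6),"side":(140,250,5)}.items():
    cr=cv2.imread(f"pics/{n}_c8.png")
    for b,col in ((box((cx,cy),.04,.014,zg-.015,zg+.011),(0,0,255)),(box((cx,cy),.096,.064,zg-.0151,zg-.015),(255,0,0))):
        h=cv2.convexHull(np.array([(proj(n,p)-[c0,r0])*s for p in b],np.float32)).astype(int); cv2.polylines(cr,[h],True,col,1)
    cv2.imwrite(f"pics/{n}_m{i}.png",cr)
E
```

```text
(array([ 0.466505  , -0.25759613,  0.0905539 ]), np.float64(0.00357444306391531)) [ 0.46490708 -0.25935468] [ 0.4694158  -0.26111703]
```

View pics/top_m0.png

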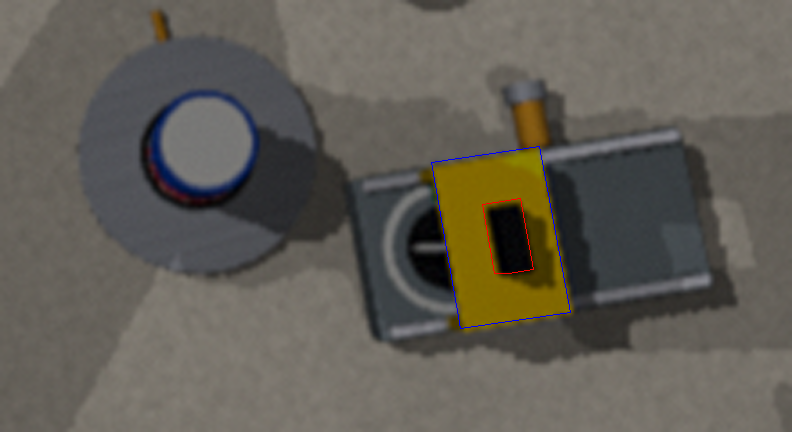

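View pics/side_m0.png

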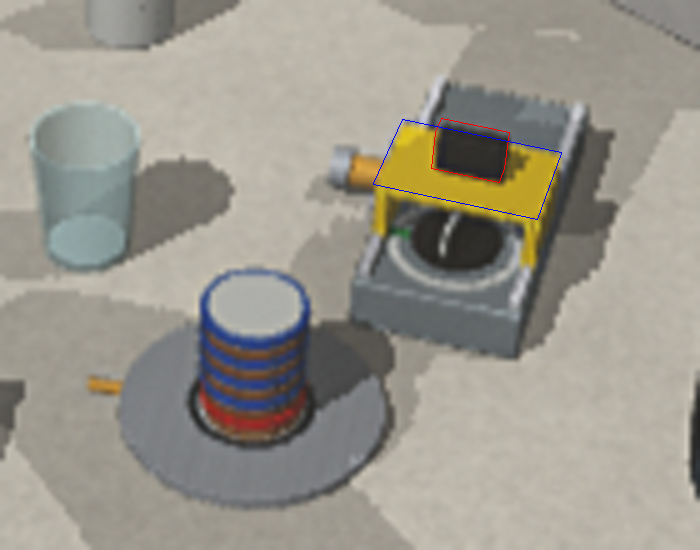

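```bash
cat >> h.py <<'E'
PY=np.radians(6.8); UX=np.array([np.cos(PY),np.sin(PY),0]); UY=np.array([-np.sin(PY),np.cos(PY),0])
E
python3 - <<'E'
from h import *
g=np.array([.464,-.262,.039]); hi=g+[0,0,.07]
fingers.move_gripper(.06,60)
y=yawpick(hi,np.pi/2+PY); ctrl.reach(hi,down(y)); print(obs()["joint_positions"])
print(ctrl.move_l(g,vel=.1,until_force=5),obs()["eef_pos"],obs()["wrist_force"])
fingers.move_gripper(0.0,60); o=obs();print(o["opening"],o["wrist_force"],o["time"])
shot("side","s9");shot("top","t9")
E
```

```text
[-7.25169061e-01  5.26764469e-01  1.74433097e+00 -3.30546296e-04
  8.69030154e-01  7.27949958e-01]
False [ 0.46429504 -0.26242814  0.03931676] [ 0.21381984  0.06367775 -0.85116738]
0.013067973254871492 [-1.02682684  0.97574178  5.27368509] 69.0833
```

View pics/s9.png

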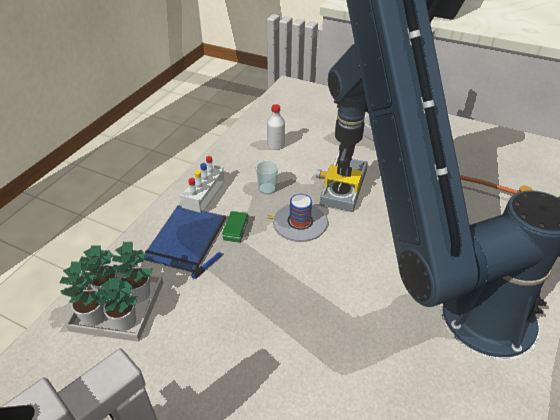

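```bash
python3 - <<'E'
from h import *
p0=obs()["eef_pos"]
r=ctrl.move_l(p0-UY*.070,vel=.06); o=obs();print(r,o["wrist_force"],o["opening"])
r=ctrl.move_l(p0-UY*.100,vel=.03,until_force=12)
o=obs();print(r,o["eef_pos"],(o["eef_pos"]-p0)@UY,(o["eef_pos"]-p0)@UX,o["wrist_force"],o["opening"],o["time"])
shot("side","s10");
E
```

```text
False [5.58069874 0.71129693 1.68743815] 0.012548327305455083
True [ 0.47627611 -0.34957991  0.03968686] -0.08815330127083383 0.001589276995561714 [1.21395725 2.38674313 3.01913269] 0.0132259786759781 71.1833
```

View pics/s10.png

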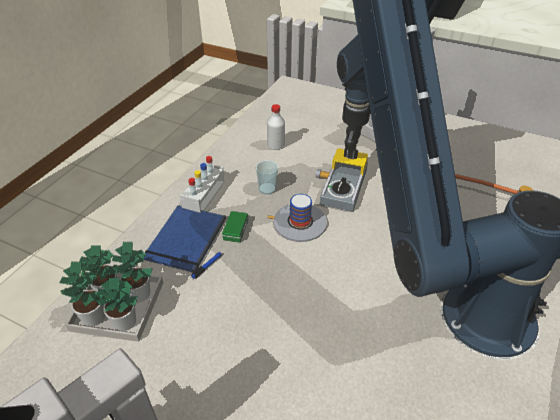

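```bash
python3 - <<'E'
from h import *
p0=obs()["eef_pos"]
r=ctrl.move_l(p0-UY*.008,vel=.015,until_force=20)
o=obs();print(r,o["eef_pos"],(o["eef_pos"]-p0)@UY,(o["eef_pos"]-p0)@UX,o["wrist_force"],o["opening"],o["time"])
fingers.move_gripper(.05); p=obs()["eef_pos"]; print(p)
ctrl.move_l(p+[0,0,.07],vel=.2)
ctrl.move_joints([-1.383,.527,1.433,0,1.181,-.178])
for n in ("top","side"):
    im=shot(n,n+"11"); 
    cr=im[200:290,330:460] if n=="top" else im[140:230,290:390]
    cv2.imwrite(f"pics/{n}_c11.png",cv2.resize(cr,None,fx=6,fy=6,interpolation=cv2.INTER_CUBIC)[:,:,::-1])
    for t in ("lock_grip","knob_grip","pointer","mark"):
        for d in optics.place_of(n,t): print(n,t,round(d["confidence"],2),np.round(d["xy"],1))
print(obs()["time"])
E
```

```text
True [ 0.47614005 -0.34910534  0.03970581] 0.000520896682167307 -5.986189958594429e-05 [1.09550066 1.91368559 4.27316586] 0.012815124414082224 71.725
[ 0.47601533 -0.34880519  0.03943041]
top lock_grip 0.78 [434.3 241. ]
top lock_grip 0.36 [370.6 232.2]
top knob_grip 0.97 [375.1 249.9]
top pointer 0.89 [360.1 248.4]
top mark 0.57 [372.  234.3]
side lock_grip 0.93 [346.7 151.3]
side knob_grip 0.68 [336.  193.7]
side knob_grip 0.47 [339.2 187.2]
side pointer 0.64 [340.7 193.1]
side pointer 0.45 [299.4 212.3]
side mark 0.62 [330.7 183.8]
74.5
```

View pics/top_c11.png

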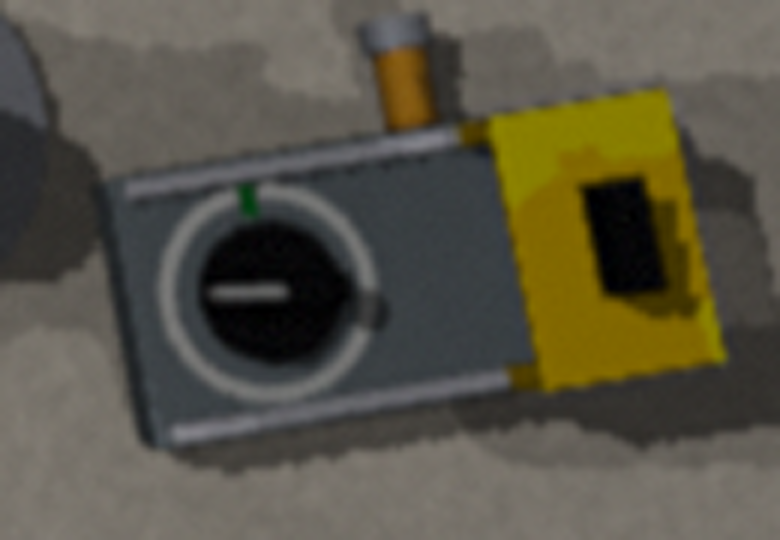

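View pics/side_c11.png

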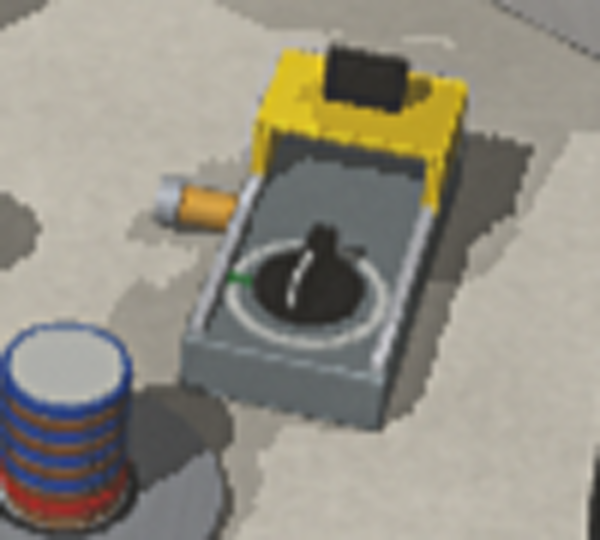

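```bash
python3 - <<'E'
from h import *
c=lambda x,y:(x/6+330,y/6+200)
K=onz("top",c(269,293),.036);M=onz("top",c(248,200),.038);print("K",K,"M",M,np.linalg.norm(M-K))
a=onz("top",c(210,293),.0625);b=onz("top",c(288,293),.0625);d=a-b;print("bar",a,b,"len",np.linalg.norm(d))
ab=np.degrees(np.arctan2(d[1],d[0]));am=np.degrees(np.arctan2(*(M-K)[::-1]));print("bar ang",ab,"mark ang",am,"turn cw",ab-am)
# pts via networks
Kn=onz("top",(375.1,249.9),.054);P=onz("top",(360.1,248.4),.038);Mn=onz("top",(372,234.3),.038);print(Kn,P,Mn)
s=lambda x,y:(x/6+290,y/6+140)
print("side mark",onz("side",s(238,279),.038),"ring ctr",onz("side",s(307,292),.036))
print("side ptr",onz("side",s(292,306),.0625),onz("side",s(312,250),.0625))
E
```

```text
K [ 0.46060279 -0.24152399] M [ 0.49416263 -0.23532153] 0.03412818576786911
bar [ 0.46085374 -0.21391884] [ 0.4601203  -0.24120393] len 0.027294953779651604
bar ang 88.46021946574078 mark ang 10.471129091742643 turn cw 77.98909037399814
[ 0.45814041 -0.23722636] [ 0.46236468 -0.20918786] [ 0.49203297 -0.23665162]
side mark [ 0.49301572 -0.22898874] ring ctr [ 0.46010055 -0.23698357]
side ptr [ 0.45385468 -0.19443182] [ 0.4600691  -0.23704179]
```

```bash
python3 - <<'E'
from h import *
K=np.array([.4605,-.240,.012]); hi=K+[0,0,.09]
fingers.move_gripper(.045,40)
ctrl.reach(hi,down(np.radians(-1.5))); print(obs()["joint_positions"][5])
print(ctrl.move_l(K,vel=.12,until_force=5),obs()["eef_pos"],obs()["wrist_force"])
fingers.move_gripper(0.0,40); o=obs();print(o["opening"],o["wrist_force"],o["torque"],o["time"])
for a in (-27,):
    ctrl.reach(K,down(np.radians(a))); o=obs();print(a,o["opening"],o["eef_pos"],o["wrist_force"],o["torque"],o["time"])
shot("side","s12")
E
```

```text
-0.6695702340340935
False [ 0.46083821 -0.24049966  0.01238873] [-0.3819835  -0.43899477 -0.3274371 ]
0.010773892088759068 [3.74242505 1.06988203 4.18196328] [ 0.25257812 -0.46427798  0.00141928] 77.5917
-27 0.011178624921345557 [ 0.46204399 -0.24065027  0.01291034] [3.62753271 1.54253462 6.27689764] [ 0.34804132 -0.47486448 -0.06124548] 78.1
```

View pics/s12.png

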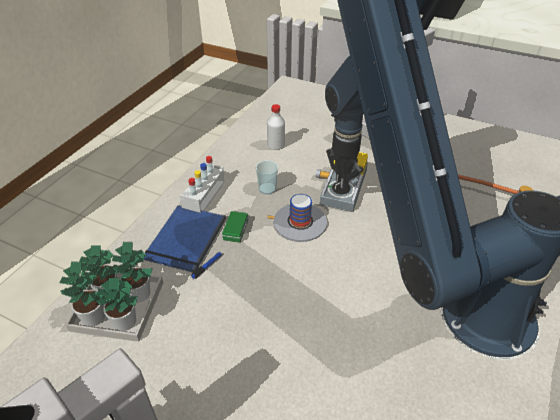

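```bash
python3 - <<'E'
from h import *
K=np.array([.4615,-.2405,.012])
for a in (-53,-79.5):
    ctrl.reach(K,down(np.radians(a))); o=obs();print(a,o["opening"],o["eef_pos"],o["wrist_force"],o["torque"],o["time"], R.from_rotvec(o["tcp_rot"]).as_matrix()[:2,1])
ctrl.dwell(.2)
fingers.move_gripper(.045)
p=obs()["eef_pos"];print(p); ctrl.move_l(p+[0,0,.08],vel=.25)
ctrl.move_joints([-1.383,.527,1.433,0,1.181,-.178])
for n in ("top","side"):
    im=shot(n,n+"13"); 
    cr=im[200:290,330:460] if n=="top" else im[140:230,290:390]
    cv2.imwrite(f"pics/{n}_c13.png",cv2.resize(cr,None,fx=6,fy=6,interpolation=cv2.INTER_CUBIC)[:,:,::-1])
    for t in ("knob_grip","pointer","mark"):
        for d in optics.place_of(n,t): print(n,t,round(d["confidence"],2),np.round(d["xy"],1))
print(obs()["time"])
E
```

```text
-53 0.010749364854765268 [ 0.46201164 -0.24060827  0.01290771] [1.5895571  1.33451572 7.10940912] [ 0.2883819  -0.2032482  -0.05680541] 78.6583 [ 0.60136557 -0.79897309]
-79.5 0.010598127123713873 [ 0.46208559 -0.24063683  0.0129302 ] [1.65036596 1.67204154 8.15336417] [ 0.32110731 -0.20415644 -0.04604886] 79.175 [ 0.18174    -0.98334618]
[ 0.46113062 -0.2403568   0.01171807]
top mark 0.52 [371.5 235.5]
side knob_grip 0.55 [341.6 186.5]
side pointer 0.67 [330.6 186.3]
side pointer 0.41 [331.3 184.1]
side mark 0.51 [333.6 182.8]
82.25
```

View pics/top_c13.png

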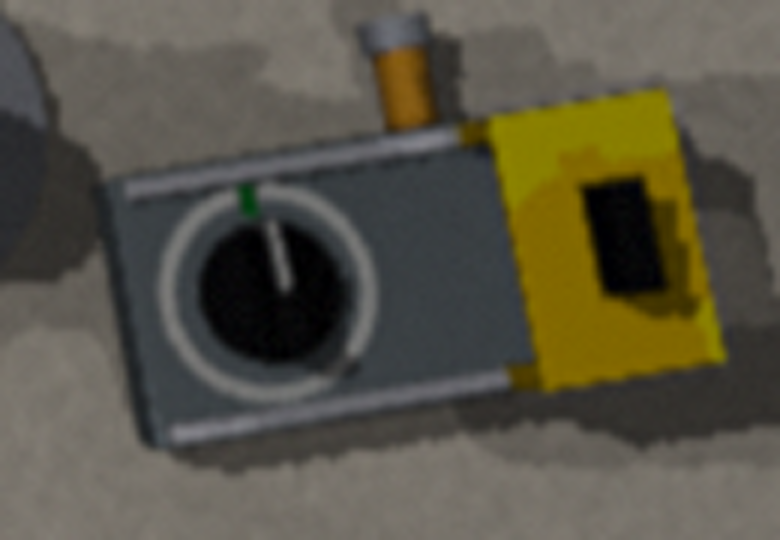

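View pics/side_c13.png

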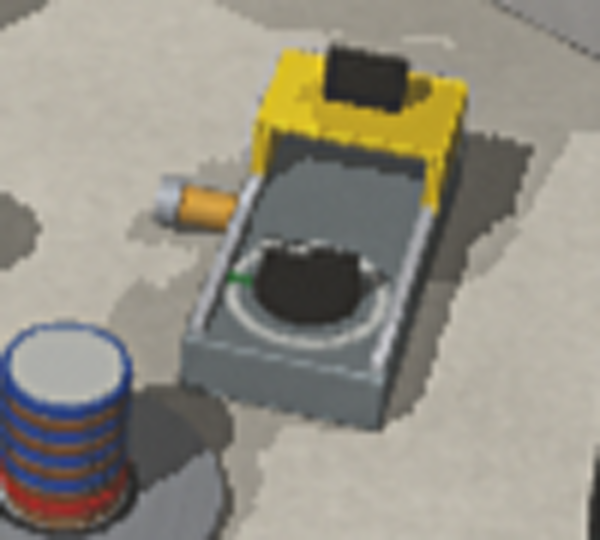

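```bash
cat > ang.py <<'E'
from h import *
import sys
def meas(fn):
    im=cv2.imread(fn).astype(float); b,g,r=im[...,0],im[...,1],im[...,2]
    yy,xx=np.mgrid[0:420,0:560]
    # green
    w=np.clip(g-np.maximum(r,b)-15,0,None); w[(abs(xx-372)>12)|(abs(yy-235)>10)]=0
    G=np.array([(w*xx).sum(),(w*yy).sum()])/w.sum()
    # ring: bright pixels in annulus about (374.8,248.8)
    v=im.mean(2); rr=np.hypot(xx-374.8,yy-248.8)
    m=(rr>14.5)&(rr<20)&(v>115)&~((w>0))
    pts=np.c_[xx[m],yy[m]].astype(np.float32); el=cv2.fitEllipse(pts)
    # pointer: bright inside disc
    w2=np.clip(v-60,0,None); w2[rr>12.2]=0
    c=np.array([(w2*xx).sum(),(w2*yy).sum()])/w2.sum()
    d=np.stack([xx-c[0],yy-c[1]]).reshape(2,-1); C=(d*w2.ravel())@d.T; ev,V=np.linalg.eigh(C); u=V[:,1]
    if u@(c-np.array(el[0]))<0: u=-u
    K=onz("top",el[0],.036); M=onz("top",G,.038)
    A=onz("top",c-6*u,.0625);B=onz("top",c+6*u,.0625)
    deg=lambda d:np.degrees(np.arctan2(d[1],d[0]))
    print(fn,"ring",np.round(el[0],2),np.round(el[1],1),len(pts),"G",np.round(G,2),"c",np.round(c,2),"ev ratio",ev[1]/ev[0])
    print(" K",K,"M",M,np.linalg.norm(M-K),"ptr ang",deg(B-A),"centre-based",deg(onz("top",c,.0625)-K),"mark ang",deg(M-K), "robotK",deg(M-np.array([.4613,-.2404])))
for f in sys.argv[1:]: meas(f)
E
python3 ang.py pics/top11.png pics/top13.png
```

```text
pics/top11.png ring [374.04 248.33] [33.3 34.4] 40 G [370.93 233.08] c [371.17 248.2 ] ev ratio 56.838458127006035
 K [ 0.46172464 -0.23986339] M [ 0.49473585 -0.23446527] 0.03344965812825594 ptr ang 89.27299698456034 centre-based 89.5384006872395 mark ang 9.28702682124437 robotK 10.064945284472955
pics/top13.png ring [374.13 248.31] [33.4 34.4] 37 G [370.93 233.09] c [376.03 242.1 ] ev ratio 69.02428998758711
 K [ 0.46177795 -0.24005739] M [ 0.49471921 -0.23446646] 0.03341235193592419 ptr ang 10.227768260103641 centre-based 9.889543507470181 mark ang 9.632701180749585 robotK 10.067885642495888
```

```bash
python3 - <<'E'
from h import *
PY=np.radians(7.7); UY=np.array([-np.sin(PY),np.cos(PY),0])
g=np.array([.4761,-.349,.039]); hi=g+[0,0,.07]
fingers.move_gripper(.06,60)
ctrl.reach(hi,down(yawpick(hi,np.pi/2+PY)))
print(ctrl.move_l(g,vel=.12,until_force=5))
fingers.move_gripper(0.0,60); o=obs();p0=o["eef_pos"];print(o["opening"],o["wrist_force"],o["time"])
print(ctrl.move_l(g+UY*.100,vel=.06,until_force=15)); o=obs();print(o["opening"],o["wrist_force"],(o["eef_pos"]-p0)@UY)
r=ctrl.move_l(g+UY*.122,vel=.02,until_force=15); o=obs();print(r,o["eef_pos"],(o["eef_pos"]-p0)@UY,o["opening"],o["wrist_force"],o["time"])
shot("side","s14")
E
```

```text
False
0.012618285906882347 [-0.69137899  1.0199814   5.23693871] 85.1
False
0.012791458079077186 [-1.30986812 -1.35887068  7.76888294] 0.09983777278803577
True [ 0.46167366 -0.24096099  0.03984185] 0.10940189239715735 0.012715921212189571 [-0.19523158 -1.86145697  3.2920317 ] 87.6167
```

View pics/s14.png

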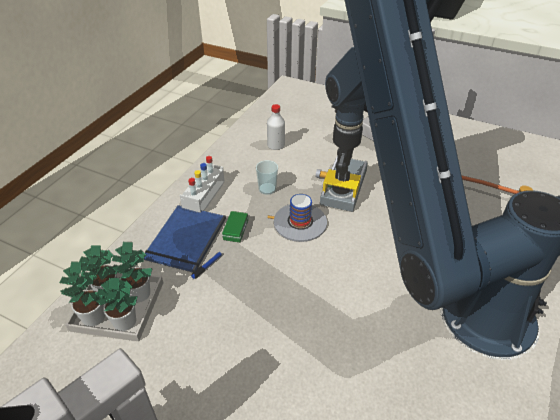

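```bash
python3 - <<'E'
from h import *
PY=np.radians(7.7); UY=np.array([-np.sin(PY),np.cos(PY),0])
p0=obs()["eef_pos"]
r=ctrl.move_l(p0+UY*.010,vel=.015,until_force=25); o=obs();print(r,(o["eef_pos"]-p0)@UY,o["opening"],o["wrist_force"])
fingers.move_gripper(.05); p=obs()["eef_pos"]; print(p)
ctrl.move_l(p+[0,0,.08],vel=.2)
ctrl.move_joints([-1.383,.527,1.433,0,1.181,-.178])
for n in ("top","side"):
    im=shot(n,n+"15"); 
    cr=im[180:300,250:470] if n=="top" else im[140:250,250:390]
    cv2.imwrite(f"pics/{n}_c15.png",cv2.resize(cr,None,fx=3.6 if n=="top" else 5,fy=3.6 if n=="top" else 5,interpolation=cv2.INTER_CUBIC)[:,:,::-1])
print(obs()["time"])
E
```

```text
True -0.00044740053770274933 0.012803763934034644 [-0.33334803 -3.40228408  2.02957298]
[ 0.46178868 -0.24115446  0.0397637 ]
90.8083
```

View pics/top_c15.png

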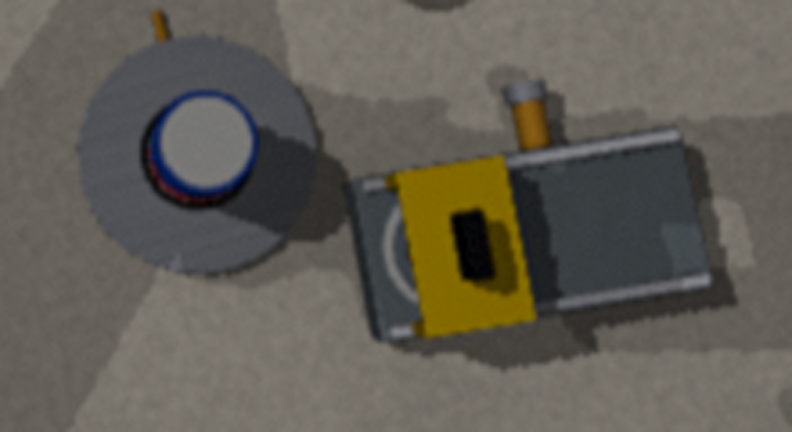

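View pics/side_c15.png

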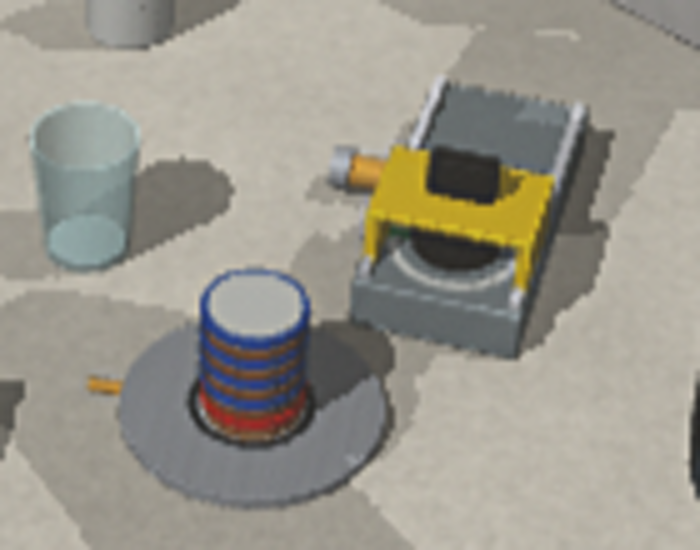

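View pics/top15.png

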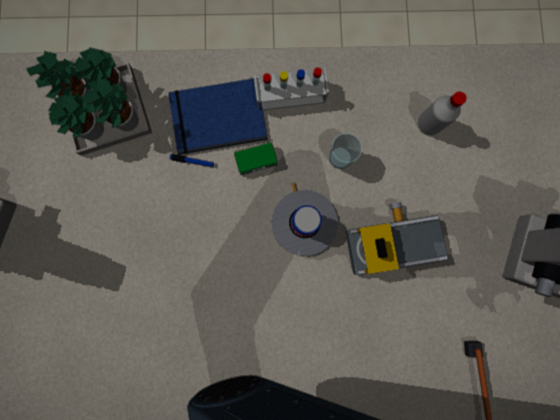

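```bash
python3 - <<'E'
from h import *
PY=np.radians(7.7); UY=np.array([-np.sin(PY),np.cos(PY),0])
b=np.array([.4618,-.2411,.042]); s=b-UY*.028; hi=s+[0,0,.07]
fingers.move_gripper(0.0,60)
ctrl.reach(hi,down(yawpick(hi,PY)))
print(ctrl.move_l(s,vel=.12,until_force=5))
ctrl.dwell(.1)
r=ctrl.move_l(s+UY*.02,vel=.012,until_force=1.5); p1=obs()["eef_pos"]; print(r,(p1-b)@UY,obs()["wrist_force"])
r=ctrl.move_l(p1+UY*.008,vel=.01,until_force=25); o=obs(); print(r,(o["eef_pos"]-p1)@UY,o["wrist_force"])
ctrl.move_l(o["eef_pos"]-UY*.01,vel=.05)
p=obs()["eef_pos"]; ctrl.move_l(p+[0,0,.08],vel=.2)
ctrl.move_joints([-1.383,.527,1.433,0,1.181,-.178])
for n in ("top","side"):
    im=shot(n,n+"16"); 
    cr=im[180:300,250:470] if n=="top" else im[140:250,250:390]
    cv2.imwrite(f"pics/{n}_c16.png",cv2.resize(cr,None,fx=3.6 if n=="top" else 5,fy=3.6 if n=="top" else 5,interpolation=cv2.INTER_CUBIC)[:,:,::-1])
print(obs()["time"])
E
```

```text
False
True -0.017589105830203244 [-0.33071454 -0.99969919  1.0387924 ]
False -0.0002076874248666174 [ -5.90117946 -19.87021946  -7.52773736]
98.2083
```

View pics/top_c16.png

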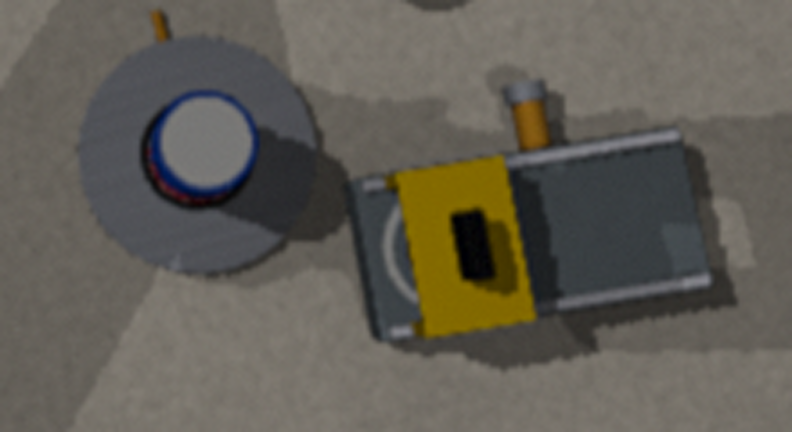

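View pics/side_c16.png

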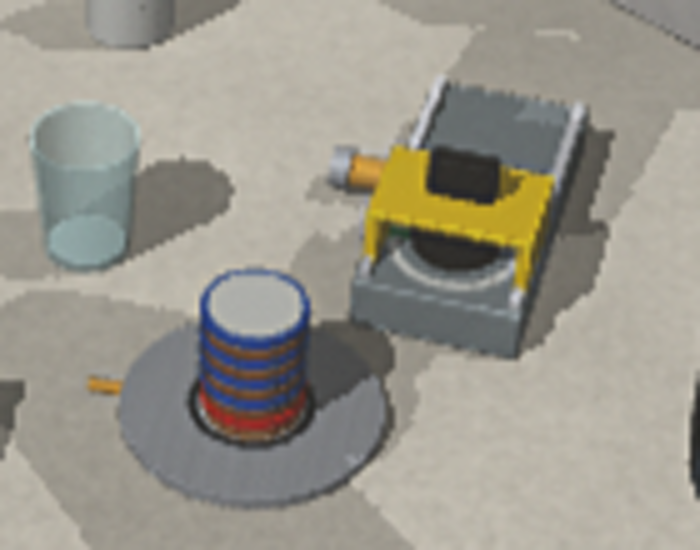

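The hood did not move under a 20 N push, so it is on its stop. The pile is intact and the arm is clear of everything, so I'm handing the job in.

```bash
python3 - <<'E'
from h import *
print(ticket.finish_job(), obs()["time"])
E
```

```text
the job is handed in; nothing more can be done
the job is handed in; nothing more can be done
```

The job is done and handed in at about 98 s.

**Pile:** All five dishes on the bench (the red control and four blue ones) are stacked lid up on the stand ring, red at the bottom. Each one met the level below within 0.3 mm of the expected height. The control sat within about 1 mm of the ring centre, and the finished pile looks straight in both cameras.

**Gas setting:** I pulled the yellow hood back to its stop and turned the knob about 78° clockwise. I then slid the hood home again.
- **Pointer:** The top camera put it at 10.2° and the mark at 9.3–10.1°, so they agree within about 1°. The side camera could not see the pointer, so that view did not confirm it.
- **Hood:** I measured 109 mm of travel against the nominal 110 mm. A further 20 N push from behind did not move it, so I take it as fully home.

**What disagreed or went wrong:**
- The reported tool height was about 35 mm off from where the fingers really were, so my first grasp closed above the control dish without touching it. I probed the bench, corrected for this, and every later contact height matched.
- The two cameras differed by 1–4 mm in places.
- I saw no knocked dish and no slipped grip. The slide box and beaker look unmoved in the last pictures.

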